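# Throw the lock fixture's over-centre clamp with an extension bar

### The job

Clamp the brass lock in the drilling fixture: take the slim square bar from the wooden rest, lay its one half down into the open channel of the fixture's clamp handle as an extension, and, holding the bar by the part that sticks out beyond the handle's end, swing the handle over past its dead point to its closed stop. Let go and leave the bar lying in the channel.

Things in the scene. Friction and masses are not known exactly. Their poses are not given: they have to be found in the camera images.
- bar_center (a point): Centre of the loose square steel bar, 200 x 14 x 14 mm, 0.14 kg, ends alike; x along it, z up. It lies across two wooden strips, 25 mm high, 14 wide, 172 apart, that run under its ends. To lay it in the channel grip it about 55 mm from its centre. A flat bar (200 x 32 x 10 mm, too wide for the channel) lies parallel, 90 mm to one side.
- pivot (a point): Point on the handle's vertical pivot axis, 57 mm above the bench (as high as the centre of the bar lying in the channel). x points to the brass lock, away from the robot, y left, z up. The fixture is fixed: a plate 240 x 130 x 12 mm, reaching 45 mm from the pivot towards the robot; near the handle nothing on it is higher than 44 mm.
- handle_slot (a point): Where the bar's centre belongs in the handle's open-topped channel: 90 mm from the pivot, 7 mm above the floor. x outward along it, y across, z up; turns with the handle. Channel: 22 mm wide, flared lips, open ends, from 30 to 115 mm out, floor 50 and lips 66 mm above the bench. The bar's inner end passes over the pivot; 75 mm stick out to hold. If centred past 115 mm it tips out.
- lever (a joint): Handle angle about the vertical pivot, growing counter-clockwise from above. 0 = open (handle points to the robot and its left, 0.6 rad off the fixture's -x; so at the start), dead point 0.85, closed stop 1.2 rad. A spring resists by up to about 1 Nm, most near 0.35 rad, and throws it back if let go between; past the dead point it is drawn to the stop and held.
Mind the look-alikes: they are no part of the job. Of the things shaped like the part that bears bar_center, the bare steel one is meant.

How it is judged:
By the outcome, as a careful person would: the job done as asked, in the order asked, and still so for the second after the job is handed in, with the robot touching nothing.
It also fails if it takes over 48 s, if anything falls off the work surface, if the arm or the gripper's body presses on something with over 40 N, if the wrist force passes 120 N, or if a joint passes its speed limit or range.

### The arm

A 7-joint arm with a two-finger parallel gripper is mounted at the origin on the work surface. World frame = base frame: x ahead of the robot, y to its left, z up, the work surface at z = 0. Lengths are in m, angles in rad, forces in N, time in s.
With the tool pointing down it reaches from about 0.425 to 0.825 m from the base axis. Payload 3.6 kg.
Tool frame: the origin (TCP) lies at the very end of the fingers, on their centre line; the grasp point (between the pads) lies hold_point_z behind it (hold_point_z is the distance from the TCP to the grasp point, in m); z points along the fingers, y is the line along which they close (so a half turn about z gives the same grasp; the last joint's range is limited). The gripper opens to 93 mm and grips with 3 to 60 N. Pads are 15 mm wide; open, the fingers measure 128 mm over their backs; the gripper's body (75 mm by 188 mm) begins 65 mm behind the grasp point.
Start: joints at [-1.143, 0.615, -0.013, 1.423, 0.008, 1.103, -0.04], TCP at [0.285, 0.584, 0.187] pointing down, gripper open.
Joint ranges: [-3.12, 3.12], [-0.3, 2.06], [-1.34, 1.32], [0.26, 2.42], [-1.36, 4.5], [0.01, 1.98], [-2.84, 2.84]. Speed limits (rad/s): [2.79, 2.79, 3.14, 3.14, 3.14, 3.14, 3.14].

### API

Orientations are given as a rotation vector (axis times angle).
In Python, from cell import read_state, read_camera, finish_job, boxes_of, masks_of, landmark_of, hold_point_z gives the robot as it stands.
- The arm moves only by the tool apply_moves, never from a script. Its argument "plan" is text: rows parted by semicolons, each of 5 numbers parted by spaces: the finger opening in cm, from 0 to 9.3, then the shift along the tool's x, y, z in cm, then the turn about the tool's z in rad. In form: fingers dx dy dz turn; .... A call has 1 to 12 rows; each row shifts and turns the commanded pose from where the row before left it, along the tool's axes as they then stand; what a row does not reach is not made up. A row lasts 1/10 s, in which the tool goes at most 50 mm and 8.59 degrees, less where a joint would pass 70% of its speed; a pose out of reach is approached as far as the arm can. A call is refused whole if a number of a shift passes 5 or a number of a turn 0.15, either way. A call with a gripper value outside its range is refused whole. The fingers move at their own pace and stop on an object; "grip_force" is the grip in N (left out, the last holds). Time passes only in rows, so rows that do not move let the fingers close. It gives the time, the measured TCP pose, the force, the opening and the grip force at its end, in the units of the state.
- read_state(): the state, without advancing time (a new reading comes with each control period).
- read_camera(name): name is "scene" or "top" or "wrist"; returns a dict with "image" (480x640x3 uint8, red, green, blue), "fx", "fy", "cx", "cy" (pixels), "cam_to_world" (4x4, takes a point from camera to world coordinates); the wrist camera has in their place "hand_eye" (4x4, takes a point from camera to tool coordinates, whose origin is the TCP and whose axes are the flange's). Camera axes: x right, y up, looking along -z (the intrinsics and any distortion apply to the point x, -y, -z); pixel columns grow to the right and rows downward; lengths in m; the calibration is good to about 2 mm. A picture is of the moment at which its call begins: read the wrist's pose just before it. There is no depth.
- finish_job(): hands the job in; it is judged then, once.
Trained networks look in a picture, given as the dict that the camera call returned (one of the last four; its "shot" number tells which), for a name from the list of things; names that differ only in an ending like _2 or _b are one class to them, and where a whole thing is asked for, a point or a joint stands for the part that bears it (a point fixed in the world has none). Each returns a list of dicts, best first, with "score" (0 to 1); they miss things now and then, are a little off and sometimes report something else, mostly with a low value. They report only what shows in the picture. A call takes as long as a camera call. They do not tell look-alikes from the thing itself.
- boxes_of(picture, name): "rect" ([left, top, right, bottom] in pixels, round what is visible of it).
- masks_of(picture, name): "pixels" (480x640 bool, what is visible of it) and "rect" ([left, top, right, bottom] in pixels, round what is visible of it).
- landmark_of(picture, name): "point" ([column, row] in pixels: a listed point, or the origin of a listed thing).
The state is a dict: "clock": time; "joints": joint angles; "joint_vel": joint speeds; "effort": joint torques, N m; "ee_pos": TCP position; "tcp_rot": TCP orientation; "contact_force": force on the tool from outside, world axes, zero at the start; "torque": the same for the moment, N m; "opening": finger opening in m; "finger_force": force on a finger pad.
Only numpy, scipy, OpenCV 4.12 (cv2) and the standard library are available. Lean on these libraries where they do the work, as an engineer would, in place of code of your own. Each camera call takes 0.05 s, during which the arm holds its last target. There are 200 camera calls.

## Working session

There is one attempt and no reset: what is moved stays moved. The work goes in short steps, Python scripts to look and compute and a tool call to move; the robot and the scene stay as the last step left them, time stands still between calls to the robot, and variables do not carry over. Pictures are saved under pics/ and viewed, at most 10 in all, crops included, and the job is handed in when it is done.

Besides the shell and the picture viewer there is one more tool, called after ">>>" by a JSON object that holds its "name" and its "arguments". apply_moves: Moves the arm, as the interface text tells. Its arguments: {"type":"object","properties":{"plan":{"type":"string"},"grip_force":{"type":"number"}},"required":["plan"]}

```bash
mkdir -p pics; ls; cat > h.py <<'E'
import numpy as np, cv2
from cell import *
from scipy.spatial.transform import Rotation as R
def pose():
    s=read_state(); T=np.eye(4); T[:3,:3]=R.from_rotvec(s['tcp_rot']).as_matrix(); T[:3,3]=s['ee_pos']; return s,T
def ray(p,px,z,T=None):
    C=p['cam_to_world'] if 'cam_to_world' in p else T@p['hand_eye']
    C=np.array(C); d=np.array([(px[0]-p['cx'])/p['fx'],-(px[1]-p['cy'])/p['fy'],-1.])
    d=C[:3,:3]@d; o=C[:3,3]; return o+d*(z-o[2])/d[2]
def save(p,n): cv2.imwrite('pics/'+n+'.png',p['image'][:,:,::-1])
E
python3 - <<'E'
from h import *
s,T=pose(); print(s,T.round(3),hold_point_z)
for n in ['top','scene']:
    p=read_camera(n); save(p,n+'0'); print(n,[k for k in p], p['fx'],np.array(p['cam_to_world']).round(3).tolist())
    for nm,z in [('bar_center',.032),('pivot',.057),('handle_slot',.057)]:
        for l in landmark_of(p,nm)[:4]: print(nm,l['score'],np.round(l['point'],1),ray(p,l['point'],z).round(4))
    for nm in ['bar_center','lever']:
        for l in boxes_of(p,nm)[:4]: print(nm,'box',l['score'],np.round(l['rect']))
E
```

```text
pics
{'clock': 0.0, 'joints': array([-1.14348482,  0.61587196, -0.01263408,  1.42487342,  0.00813248,
        1.10339739, -0.04043453]), 'joint_vel': array([-4.23076734e-04,  4.84388080e-05, -1.18910547e-03, -1.16003149e-03,
        1.54023368e-03, -8.69196733e-04, -1.55063290e-03]), 'effort': array([-1.04147231e-03, -4.58936763e+01,  2.08681687e-01, -1.65751988e+01,
       -6.10755058e-02,  2.05028808e-02,  2.41883281e-04]), 'ee_pos': array([0.28457224, 0.58343959, 0.18632034]), 'tcp_rot': array([-0.70653579, -3.0605874 ,  0.00384298]), 'contact_force': array([ 0.28547762,  0.48975697, -0.25764875]), 'torque': array([ 0.01676432, -0.00767837, -0.02059465]), 'finger_force': 0.0, 'opening': 0.09314756334783968} [[-0.899  0.438 -0.001  0.285]
 [ 0.438  0.899 -0.002  0.583]
 [-0.    -0.002 -1.     0.186]
 [ 0.     0.     0.     1.   ]] 0.0188
top ['image', 'fx', 'fy', 'cx', 'cy', 'cam_to_world', 'shot'] 608.8290378007111 [[0.009, 0.998, -0.055, 0.381], [-1.0, 0.01, 0.023, 0.238], [0.024, 0.055, 0.998, 1.562], [0.0, 0.0, 0.0, 1.0]]
bar_center 0.96 [260.9 332. ] [0.2457 0.3474 0.032 ]
bar
[... 491 characters left out ...]
fy', 'cx', 'cy', 'cam_to_world', 'shot'] 613.5046504314005 [[-0.777, -0.362, 0.515, 1.163], [0.629, -0.422, 0.653, 1.088], [-0.019, 0.831, 0.556, 0.789], [0.0, 0.0, 0.0, 1.0]]
bar_center 0.91 [442.5 246.7] [0.2734 0.3737 0.032 ]
bar_center 0.88 [265.4 204.4] [ 0.4634 -0.0347  0.032 ]
bar_center 0.74 [312.4 257.2] [0.515  0.2199 0.032 ]
bar_center 0.69 [427.5 351.6] [0.5391 0.5783 0.032 ]
pivot 0.79 [178.5 227.6] [ 0.6945 -0.0398  0.057 ]
handle_slot 0.73 [216.3 227. ] [0.6281 0.014  0.057 ]
bar_center box 0.93 [408. 223. 475. 273.]
bar_center box 0.89 [240. 191. 296. 220.]
bar_center box 0.65 [416. 311. 442. 392.]
bar_center box 0.65 [ 86. 220. 228. 292.]
lever box 0.81 [172. 219. 233. 236.]
```

View pics/top0.png

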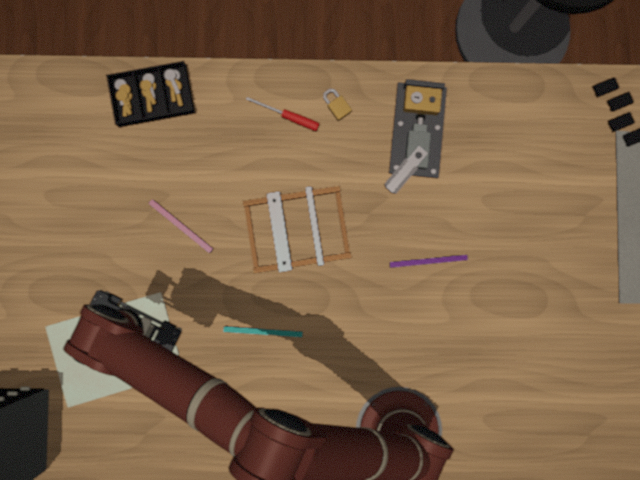

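View pics/scene0.png

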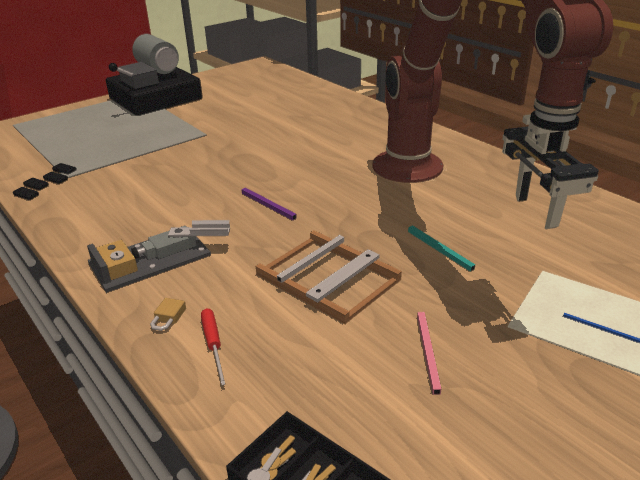

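The bare steel bar lies in the rest at about (314,228) in the top view. The flat bar is at (279,232) and has holes. The coloured sticks are decoys. The handle runs from the pivot at (419,153) to about (390,188).

```bash
cat >> h.py <<'E'
def rows(xyz,dyaw,f,n,T=None):
    """n equal world steps to TCP xyz with world yaw change dyaw; prints rows, returns end pose"""
    if T is None: _,T=pose()
    d=(np.array(xyz)-T[:3,3])/n*100; Rm=T[:3,:3].copy(); out=[]
    for i in range(n):
        t=Rm.T@d; out.append('%g %.2f %.2f %.2f %.3f'%(f,*t,-dyaw/n)); Rm=Rm@R.from_euler('z',-dyaw/n).as_matrix()
    print('; '.join(out)); E=np.eye(4);E[:3,:3]=Rm;E[:3,3]=xyz; return E
def line(p,mask,z,T=None):
    ys,xs=np.nonzero(mask); r=cv2.minAreaRect(np.c_[xs,ys].astype(np.float32)); b=cv2.boxPoints(r)
    e=[np.linalg.norm(b[i]-b[(i+1)%4]) for i in range(4)]; k=0 if e[0]<e[1] else 1
    A=ray(p,(b[k]+b[(k+1)%4])/2,z,T); B=ray(p,(b[(k+2)%4]+b[(k+3)%4])/2,z,T); return A,B
E
python3 - <<'E'
from h import *
p=read_camera('top')
for m in masks_of(p,'bar_center'):
    A,B=line(p,m['pixels'],.039); print(m['score'],np.round(m['rect']),A.round(4),B.round(4),np.linalg.norm(A-B),np.arctan2(*(A-B)[1::-1]))
for m in masks_of(p,'lever')[:1]:
    A,B=line(p,m['pixels'],.066); print(m['score'],np.round(m['rect']),A.round(4),B.round(4),np.arctan2(*(A-B)[1::-1]))
_,T=pose(); rows([.47,.211,.22],.60,6,10)
print(read_camera('wrist')['hand_eye'])
E
```

```text
0.94 [307. 189. 322. 266.] [0.6105 0.2348 0.039 ] [0.4139 0.2015 0.039 ] 0.19944687061587407 0.16802430217221673
0.7 [149. 201. 212. 252.] [0.5691 0.6267 0.039 ] [0.4463 0.476  0.039 ] 0.19440612830067724 0.8868869289095356
0.6 [389. 254. 464. 265.] [ 0.4357 -0.1636  0.039 ] [0.4177 0.029  0.039 ] 0.19345276049659604 -1.477451854882567
0.58 [222. 327. 301. 335.] [0.2539 0.4409 0.039 ] [0.2433 0.2497 0.039 ] 0.19148220306240124 1.515212532561885
0.74 [382. 147. 427. 194.] [ 0.7052 -0.0504  0.066 ] [0.602  0.0342 0.066 ] -0.6866624833748314
6 -3.30 -2.54 -0.33 -0.060; 6 -3.14 -2.74 -0.33 -0.060; 6 -2.97 -2.92 -0.33 -0.060; 6 -2.79 -3.09 -0.33 -0.060; 6 -2.60 -3.25 -0.33 -0.060; 6 -2.40 -3.40 -0.33 -0.060; 6 -2.19 -3.54 -0.33 -0.060; 6 -1.98 -3.67 -0.33 -0.060; 6 -1.75 -3.78 -0.33 -0.060; 6 -1.52 -3.88 -0.33 -0.060
[[ 5.33321647e-04  9.70676080e-01  2.40390648e-01  6.58900332e-02]
 [ 9.99998785e-01 -8.69846944e-04  1.29380500e-03  1.89879834e-03]
 [ 1.46496864e-03  2.40389665e-01 -9.70675364e-01 -1.96644401e-01]
 [ 0.00000000e+00  0.00000000e+00  0.00000000e+00  1.00000000e+00]]
```

>>> {"name": "apply_moves", "arguments": {"plan": "6 -3.3 -2.54 -0.33 -0.062; 6 -3.14 -2.74 -0.33 -0.062; 6 -2.97 -2.92 -0.33 -0.062; 6 -2.79 -3.09 -0.33 -0.062; 6 -2.6 -3.25 -0.33 -0.062; 6 -2.4 -3.4 -0.33 -0.062; 6 -2.19 -3.54 -0.33 -0.062; 6 -1.98 -3.67 -0.33 -0.062; 6 -1.75 -3.78 -0.33 -0.062; 6 -1.52 -3.88 -0.33 -0.062; 6 0 0 0 0; 6 0 0 0 0"}}

```text
clock: 2.0
ee_pos: [0.4738, 0.2119, 0.2206]
tcp_rot: [-0.255, 3.131, 0.001]
contact_force: [-0.4, 1.6, -0.5]
opening: 0.0601
finger_force: 0.0
```

```bash
python3 - <<'E'
from h import *
s,T=pose(); p=read_camera('wrist'); save(p,'w1'); print(T.round(3))
for m in masks_of(p,'bar_center'):
    A,B=line(p,m['pixels'],.039,T); print(m['score'],np.round(m['rect']),A.round(4),B.round(4),np.linalg.norm(A-B),((A+B)/2).round(4),np.arctan2(*(A-B)[1::-1]))
for l in landmark_of(p,'bar_center'): print(l['score'],l['point'],ray(p,l['point'],.032,T))
E
```

```text
[[-0.987 -0.162  0.     0.474]
 [-0.162  0.987  0.     0.212]
 [-0.     0.    -1.     0.221]
 [ 0.     0.     0.     1.   ]]
0.92 [  0. 123. 168. 141.] [ 0.437 -0.135  0.039] [0.4183 0.0409 0.039 ] 0.1768244484198797 [ 0.4277 -0.0471  0.039 ] -1.464810224456877
0.86 [383.   3. 572.  56.] [0.2541 0.2431 0.039 ] [0.2663 0.4313 0.039 ] 0.18861137853392623 [0.2602 0.3372 0.039 ] -1.6353914922167185
0.63 [531. 224. 608. 306.] [0.4451 0.4565 0.039 ] [0.5343 0.5677 0.039 ] 0.1425649206950085 [0.4897 0.5121 0.039 ] -2.2467362159464477
0.92 [78.9, 131.3] [ 0.42838965 -0.05686057  0.032     ]
0.85 [317.7, 246.5] [0.51382417 0.21913953 0.032     ]
0.7 [582.1, 281.6] [0.505218   0.53991362 0.032     ]
0.69 [474.7, 26.0] [0.26032868 0.33806488 0.032     ]
```

View pics/w1.png

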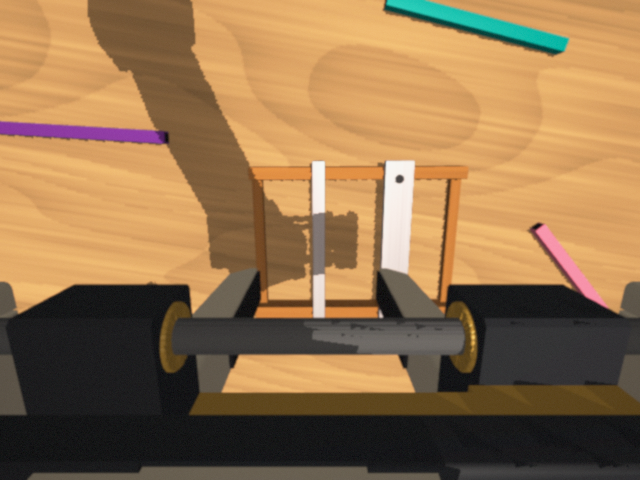

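The steel bar runs vertically at column ~318, with its near end at row 161 and its centre midway between the fingers. The flat bar is at columns 385–412.

```bash
python3 - <<'E'
from h import *
s,T=pose(); p=read_camera('wrist'); im=p['image'].astype(int)
for r in (185,200,250,290):
    seg=im[r,295:345]; g=np.nonzero((seg.max(1)-seg.min(1))<25)[0]+295; print(r,g.min(),g.max(),len(g),ray(p,((g.min()+g.max()+1)/2,r),.039,T).round(4))
print(ray(p,(318.5,161),.039,T))
c=np.array([.513,.2185]);y=.165;g=c-.055*np.array([np.cos(y),np.sin(y)]);print(g)
rows([*g,.0135],0,6,7)
E
```

```text
185 311 321 11 [0.4413 0.2088 0.039 ]
200 311 320 10 [0.4577 0.211  0.039 ]
250 312 320 9 [0.5146 0.2212 0.039 ]
290 311 319 9 [0.5635 0.2284 0.039 ]
[0.41548354 0.20655878 0.039     ]
[0.45874699 0.20946612]
6 0.20 -0.04 2.96 0.000; 6 0.20 -0.04 2.96 0.000; 6 0.20 -0.04 2.96 0.000; 6 0.20 -0.04 2.96 0.000; 6 0.20 -0.04 2.96 0.000; 6 0.20 -0.04 2.96 0.000; 6 0.20 -0.04 2.96 0.000
```

>>> {"name": "apply_moves", "arguments": {"plan": "6 0.2 0 3 0; 6 0.2 0 3 0; 6 0.2 0 3 0; 6 0.2 0 3 0; 6 0.2 0 3 0; 6 0.2 0 3 0; 6 0.2 0 2.7 0; 6 0 0 0 0; 6 0 0 0 0"}}

```text
clock: 3.1
ee_pos: [0.4592, 0.2116, 0.0136]
tcp_rot: [0.264, -3.13, -0.0]
contact_force: [0.4, 0.4, 0.2]
opening: 0.0598
finger_force: 0.0
```

>>> {"name": "apply_moves", "arguments": {"plan": "0 0 0 0 0; 0 0 0 0 0; 0 0 0 0 0; 0 0 0 0 0; 0 0 0 0 0; 0 0 0 0 0; 0 0 0 0 0; 0 0 0 0 0", "grip_force": 45}}

```text
clock: 3.9
ee_pos: [0.4594, 0.2104, 0.0134]
tcp_rot: [0.261, -3.131, 0.0]
contact_force: [-0.5, 0.6, 0.7]
opening: 0.0024
finger_force: 0.0
```

```bash
python3 - <<'E'
from h import *
s,T=pose(); print(s['opening'],s['finger_force']); p=read_camera('wrist'); q=read_camera('scene')
save({'image':np.vstack([p['image'][120:480,120:520],cv2.resize(q['image'][180:340,220:420],(400,320))])[:600]},'w2')
E
```

```text
0.002388827800910989 0.0
```

View pics/w2.png

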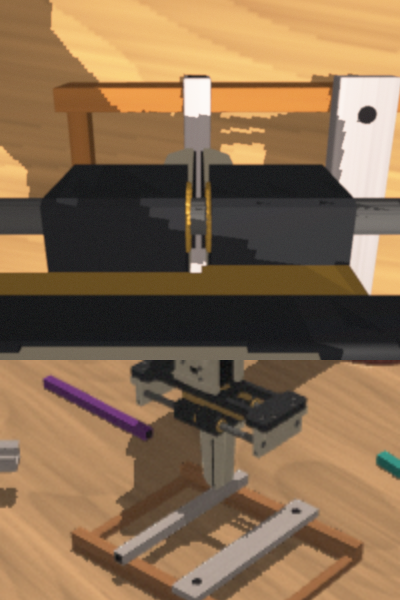

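The fingers look closed in line with the bar, but the opening is only 2.4 mm. I'll zoom in to check the height.

```bash
python3 - <<'E'
from h import *
s,T=pose(); q=read_camera('scene'); print(s['opening'],s['finger_force'],T[:3,3])
C=np.linalg.inv(np.array(q['cam_to_world'])); 
def pr(x): c=C@np.r_[x,1]; return (q['cx']-q['fx']*c[0]/c[2], q['cy']+q['fy']*c[1]/c[2])
print('TCP',pr(T[:3,3]),'grasp',pr(T[:3,3]+[0,0,.0188]))
save({'image':cv2.resize(q['image'][200:300,250:370],(720,600),interpolation=cv2.INTER_CUBIC)},'w3')
E
```

```text
0.00022100488596580686 0.0 [0.4594477  0.21040111 0.01338227]
TCP (np.float64(329.69996442016503), np.float64(252.8911778571245)) grasp (np.float64(329.5710400664414), np.float64(245.88363781721188))
```

View pics/w3.png

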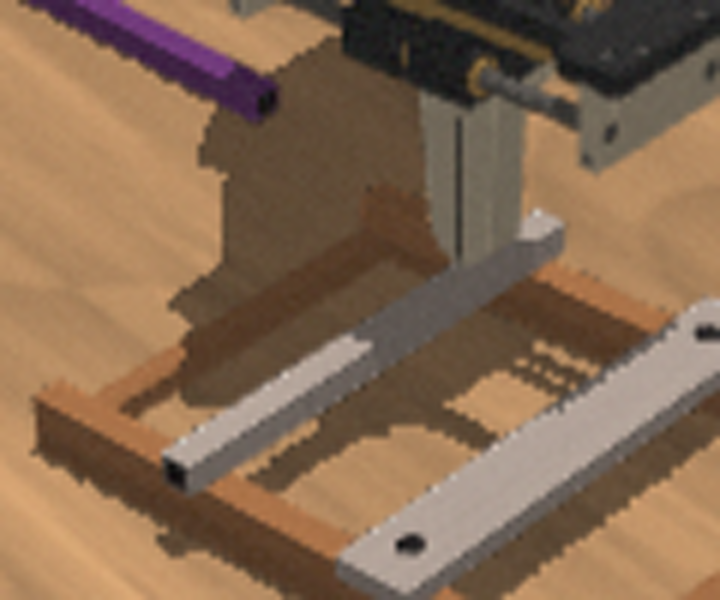

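```bash
python3 - <<'E'
from h import *
s,T=pose(); q=read_camera('scene'); print(s['opening'],s['finger_force'],s['contact_force'])
C=np.linalg.inv(np.array(q['cam_to_world'])); 
def pr(x): c=C@np.r_[x,1]; u=np.array((q['cx']-q['fx']*c[0]/c[2], q['cy']+q['fy']*c[1]/c[2])); return (u-[250,200])*6
im=cv2.resize(q['image'][200:300,250:370],(720,600),interpolation=cv2.INTER_CUBIC).copy()
def dr(P,c):
    for a in range(8):
        for b in range(a):
            if bin(a^b).count('1')==1: cv2.line(im,tuple(int(v) for v in pr(P[a])),tuple(int(v) for v in pr(P[b])),c,1)
def box(c,y,l,w,z0,z1):
    d=np.array([np.cos(y),np.sin(y)]);n=np.array([-d[1],d[0]])
    return [np.r_[c+d*l/2*(1 if a&1 else -1)+n*w/2*(1 if a&2 else -1), z1 if a&4 else z0] for a in range(8)]
dr(box(np.array([.514,.2198]),.162,.2,.014,.025,.039),(0,255,0))
dr(box(T[:2,3],.162,.015,.03,T[2,3],.097),(0,0,255))
save({'image':im},'w4')
E
```

```text
0.0006094512497421341 0.0 [-0.11502257  0.45989768 -0.03275711]
```

View pics/w4.png

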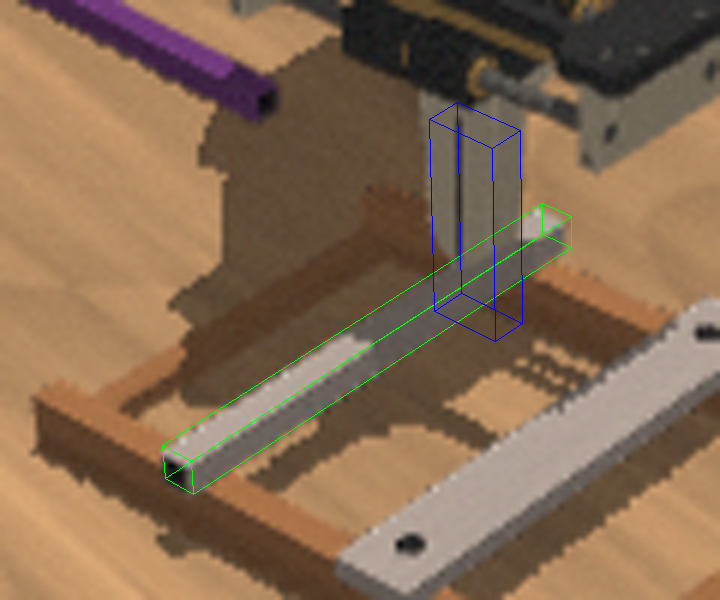

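```bash
python3 - <<'E'
from h import *
s,T=pose(); p=read_camera('wrist'); print(p['fx'],p['fy'],p['cx'],p['cy'],T[:3,3])
def pr(x,dz):
    M=T.copy(); M[2,3]+=dz; c=np.linalg.inv(M@np.array(p['hand_eye']))@np.r_[x,1]; return np.round((p['cx']-p['fx']*c[0]/c[2], p['cy']+p['fy']*c[1]/c[2]),1)
d=np.array([np.cos(.162),np.sin(.162)]);n=np.array([-d[1],d[0]]);e=np.array([.514,.2198])-.1*d
for dz in(0,.025,.05): print(dz,pr(np.r_[e+n*.007,.039],dz),pr(np.r_[e-n*.007,.039],dz),pr(np.r_[e+.014*d+n*.09,.025],dz),pr(np.r_[e+.014*d+n*.09-d*0+n*.032,.025],dz))
print('tcp',pr(T[:3,3],0),'grasp',pr(T[:3,3]+[0,0,.0188],0))
b=p['image'][180:215,310].tolist(); print(b[::3])
E
```

```text
340.55212935036843 340.55212935036843 317.9924426834097 237.91037663809016 [0.45951543 0.21044712 0.01342587]
0 [330.8 195.2] [302.9 195.1] [480.  218.4] [538.1 218.7]
0.025 [329.3 190.1] [304.8 190. ] [461.6 211. ] [512.9 211.3]
0.05 [328.1 186.1] [306.4 186. ] [446.9 205.2] [493.  205.4]
tcp [316. 264.] grasp [315.8 274.7]
[[242, 193, 119], [240, 191, 117], [240, 189, 116], [244, 196, 120], [246, 200, 125], [108, 80, 52], [186, 169, 161], [252, 246, 242], [252, 247, 243], [252, 247, 243], [252, 246, 242], [252, 246, 242]]
```

The wrist view matches the arm's height, but the finger tips appear about 25 mm higher than the nominal TCP, so the fingers closed above the bar. I'll reopen, lower within the nominal clearance and try again.

>>> {"name": "apply_moves", "arguments": {"plan": "6 0 0 0 0; 6 0 0 0 0; 6 0 0 0 0; 6 0 0 0 0; 6 0 0 0 0; 6 0 0 0.5 0; 6 0 0 0.5 0; 6 0 0 0 0"}}

```text
clock: 4.95
ee_pos: [0.4588, 0.2101, 0.0026]
tcp_rot: [0.261, -3.129, 0.001]
contact_force: [-0.4, 0.0, -0.2]
opening: 0.0582
finger_force: 0.0
```

```bash
python3 - <<'E'
from h import *
s,T=pose(); p=read_camera('wrist'); q=read_camera('scene')
print(s['opening'],T[:3,3],s['contact_force'])
def pr(p,C,x): c=np.linalg.inv(np.array(C))@np.r_[x,1]; return np.round((p['cx']-p['fx']*c[0]/c[2], p['cy']+p['fy']*c[1]/c[2]),1)
for z in (0,-.0188,-.03,-.04): print(z,[pr(p,p['hand_eye'],[.0075,y,z]) for y in (-.03,.03)], [pr(q,q['cam_to_world'],(T@[-.0075,y,z,1])[:3]) for y in (-.03,.03)])
a=p['image'][180:420,170:470]; b=q['image'][200:300,270:370]
save({'image':np.hstack([cv2.resize(a,(450,360)),cv2.resize(b,(350,350))[:,:] if 0 else cv2.resize(b,(350,360))])},'w5')
E
```

```text
0.058223724302891175 [0.45883771 0.21011523 0.00256525] [-0.42262645  0.0232469  -0.22451219]
0 [array([266.1, 252.1]), array([365.9, 252.2])] [array([317.7, 253.3]), array([337.9, 263.2])]
-0.0188 [array([261. , 261.7]), array([370.6, 261.8])] [array([317.5, 246.4]), array([337.9, 256.2])]
-0.03 [array([257.4, 268.4]), array([373.8, 268.5])] [array([317.3, 242.2]), array([337.8, 252. ])]
-0.04 [array([253.8, 275.1]), array([377.1, 275.2])] [array([317.2, 238.5]), array([337.8, 248.2])]
```

View pics/w5.png

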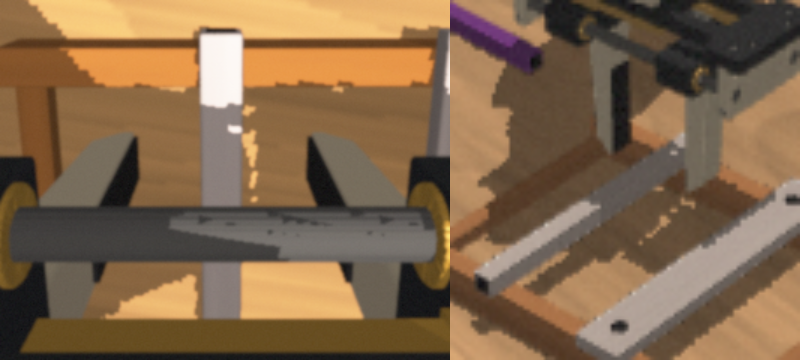

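Both views put the finger tips about 29 mm behind the reported TCP: wrist corners at (262,270) and (375,270), scene tip at (338,253). The physical tips are now at z≈0.031, so I'll go a further 18 mm down.

>>> {"name": "apply_moves", "arguments": {"plan": "6 0 0 0.6 0; 6 0 0 0.6 0; 6 0 0 0 0"}}

```text
clock: 5.35
ee_pos: [0.4588, 0.2101, -0.0095]
tcp_rot: [0.261, -3.129, 0.001]
contact_force: [-0.5, 0.3, 0.2]
opening: 0.0602
finger_force: 0.0
```

>>> {"name": "apply_moves", "arguments": {"plan": "6 0 0 0.5 0; 6 0 0 0 0; 0 0 0 0 0; 0 0 0 0 0; 0 0 0 0 0; 0 0 0 0 0; 0 0 0 0 0; 0 0 0 0 0; 0 0 0 0 0; 0 0 0 0 0"}}

```text
clock: 6.35
ee_pos: [0.4595, 0.2104, -0.0135]
tcp_rot: [-0.261, 3.131, -0.0]
contact_force: [0.3, 0.4, 0.8]
opening: 0.0132
finger_force: 45.0
```

>>> {"name": "apply_moves", "arguments": {"plan": "0 0 0 -2 0; 0 0 0 -4 0; 0 0 0 -4 0; 0 0 0 -3 0; 0 0 0 0 0"}}

```text
clock: 6.85
ee_pos: [0.462, 0.2117, 0.1201]
tcp_rot: [-0.26, 3.123, 0.005]
contact_force: [-0.3, -0.3, -2.3]
opening: 0.0136
finger_force: 45.0
```

```bash
python3 - <<'E'
from h import *
s,T=pose(); print(s['opening'],s['finger_force'],s['contact_force'],T.round(3)); rows([.68,.11,T[2,3]],0,0,7)
E
```

```text
0.013563412317180132 44.9990451335907 [-0.34749752 -0.27391076 -2.27202889] [[-0.986 -0.165  0.007  0.462]
 [-0.165  0.986  0.004  0.212]
 [-0.008  0.002 -1.     0.12 ]
 [ 0.     0.     0.     1.   ]]
0 -2.83 -1.95 0.02 0.000; 0 -2.83 -1.95 0.02 0.000; 0 -2.83 -1.95 0.02 0.000; 0 -2.83 -1.95 0.02 0.000; 0 -2.83 -1.95 0.02 0.000; 0 -2.83 -1.95 0.02 0.000; 0 -2.83 -1.95 0.02 0.000
```

>>> {"name": "apply_moves", "arguments": {"plan": "0 -2.8 -1.95 0 0; 0 -2.8 -1.95 0 0; 0 -2.8 -1.95 0 0; 0 -2.8 -1.95 0 0; 0 -2.8 -1.95 0 0; 0 -2.8 -1.95 0 0; 0 -2.8 -1.95 0 0; 0 0 0 0 0; 0 0 0 0 0; 0 0 0 0 0"}}

```text
clock: 7.85
ee_pos: [0.6734, 0.1095, 0.1149]
tcp_rot: [0.263, -3.127, -0.001]
contact_force: [-0.2, -0.2, -2.0]
opening: 0.0136
finger_force: 45.0
```

```bash
python3 - <<'E'
from h import *
s,T=pose(); p=read_camera('wrist'); save(p,'w6'); print(T.round(4).tolist(),s['finger_force'])
for k in range(3):
  if k: s,T=pose(); p=read_camera('wrist')
  for nm in('pivot','handle_slot'):
    for l in landmark_of(p,nm)[:2]: print(nm,round(l['score'],2),l['point'],ray(p,l['point'],.057,T).round(4))
  for m in masks_of(p,'lever')[:1]:
    A,B=line(p,m['pixels'],.066,T); print(m['score'],np.round(m['rect']),A.round(4),B.round(4),np.arctan2(*(A-B)[1::-1]))
q=read_camera('top')
for nm in('pivot','handle_slot'):
    for l in landmark_of(q,nm)[:1]: print(nm,round(l['score'],2),l['point'],ray(q,l['point'],.057).round(4))
E
```

```text
[[-0.9859, -0.1671, -0.004, 0.6734], [-0.1671, 0.9859, 0.0005, 0.1095], [0.0038, 0.0012, -1.0, 0.1149], [0.0, 0.0, 0.0, 1.0]] 44.99905228614807
pivot 0.77 [120.5, 236.6] [ 0.6954 -0.0396  0.057 ]
handle_slot 0.83 [206.0, 158.0] [0.6256 0.0198 0.057 ]
0.95 [ 97. 113. 244. 260.] [0.6045 0.0354 0.066 ] [ 0.7031 -0.0444  0.066 ] 2.460888537119645
pivot 0.93 [121.9, 234.8] [ 0.6957 -0.0398  0.057 ]
handle_slot 0.71 [206.8, 154.4] [0.6244 0.0195 0.057 ]
0.65 [ 97. 111. 246. 258.] [0.6045 0.036  0.066 ] [ 0.7019 -0.046   0.066 ] 2.442325279615736
pivot 0.68 [121.9, 233.8] [ 0.6956 -0.0408  0.057 ]
handle_slot 0.81 [208.2, 154.8] [0.6251 0.0197 0.057 ]
0.62 [ 98. 112. 249. 259.] [0.6041 0.0356 0.066 ] [ 0.7033 -0.0451  0.066 ] 2.4587320674081745
pivot 0.61 [418.2, 153.3] [ 0.6956 -0.0417  0.057 ]
```

View pics/w6.png

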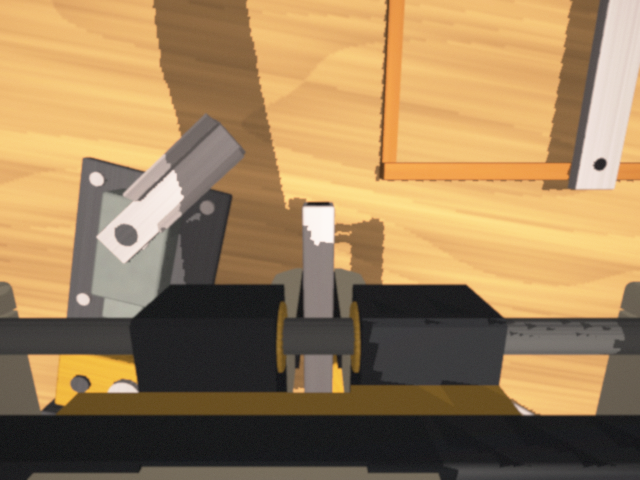

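The wrist view shows the handle with its pivot screw at (126,235) and the channel's outer end at about (226,134). The bar is held straight, with its end at (318,204).

```bash
python3 - <<'E'
from h import *
s,T=pose(); p=read_camera('wrist')
e=ray(p,(318,204),T[2,3]+.0525,T); print('bar end in tool',(np.linalg.inv(T)@np.r_[e,1]).round(4))
for z in(.05,.057,.066): print(z,ray(p,(126,235),z,T).round(4),ray(p,(209,115),z,T).round(4),ray(p,(244,152),z,T).round(4))
P=np.array([.6955,-.0400]);th=2.455
d=np.array([np.cos(th),np.sin(th)]);print('end pred',P+.115*d,'slot',P+.09*d)
g=P+.145*d; print('grip',g)
yx=np.arctan2(T[1,0],T[0,0])%(2*np.pi); print('tool x yaw',yx,'turn',th-yx)
E=rows([*g,.12],th-yx,0,10)
E
```

```text
bar end in tool [ 0.0441  0.0012 -0.0525  1.    ]
0.05 [ 0.6983 -0.0415  0.05  ] [0.5973 0.0154 0.05  ] [0.6191 0.0436 0.05  ]
0.057 [ 0.696  -0.0378  0.057 ] [0.5977 0.0176 0.057 ] [0.6189 0.0451 0.057 ]
0.066 [ 0.693 -0.033  0.066] [0.5981 0.0205 0.066 ] [0.6187 0.047  0.066 ]
end pred [0.6065578  0.03289914] slot [0.62589306 0.0170515 ]
grip [0.58335549 0.05191631]
tool x yaw 3.307774630927971 turn -0.8527746309279709
0 1.00 -0.40 -0.04 0.085; 0 0.96 -0.49 -0.04 0.085; 0 0.92 -0.57 -0.04 0.085; 0 0.87 -0.64 -0.04 0.085; 0 0.81 -0.71 -0.04 0.085; 0 0.74 -0.78 -0.04 0.085; 0 0.68 -0.84 -0.04 0.085; 0 0.60 -0.90 -0.04 0.085; 0 0.52 -0.94 -0.04 0.085; 0 0.44 -0.98 -0.04 0.085
```

>>> {"name": "apply_moves", "arguments": {"plan": "0 1.00 -0.40 0 0.086; 0 0.96 -0.49 0 0.086; 0 0.92 -0.57 0 0.086; 0 0.87 -0.64 0 0.086; 0 0.81 -0.71 0 0.086; 0 0.74 -0.78 0 0.086; 0 0.68 -0.84 0 0.086; 0 0.60 -0.90 0 0.086; 0 0.52 -0.94 0 0.086; 0 0.44 -0.98 0 0.085; 0 0 0 0 0; 0 0 0 0 0"}}

```text
clock: 9.85
ee_pos: [0.5838, 0.0528, 0.1167]
tcp_rot: [1.063, 2.955, 0.001]
contact_force: [0.3, -0.5, -1.9]
opening: 0.0135
finger_force: 45.0
```

```bash
python3 - <<'E'
from h import *
s,T=pose(); print(T[:3,3],np.arctan2(T[1,0],T[0,0]),s['finger_force'],s['opening'],s['joints'].round(2))
rows([.5835,.0526,.05],2.45-np.arctan2(T[1,0],T[0,0]),0,3)
E
```

```text
[0.58381062 0.05276987 0.11674796] 2.4508358019624543 44.99902009963989 0.013484696036301255 [-0.2   0.59  0.12  1.71 -0.09  0.85  0.84]
0 0.01 -0.01 2.22 0.000; 0 0.01 -0.01 2.22 0.000; 0 0.01 -0.01 2.22 0.000
```

>>> {"name": "apply_moves", "arguments": {"plan": "0 0 0 2.4 0; 0 0 0 2.4 0; 0 0 0 2.3 0; 0 0 0 0 0; 0 0 0 0 0"}}

```text
clock: 10.35
ee_pos: [0.5839, 0.0528, 0.0456]
tcp_rot: [1.065, 2.955, 0.001]
contact_force: [-0.2, 1.0, -1.1]
opening: 0.0136
finger_force: 45.0
```

```bash
python3 - <<'E'
from h import *
s,T=pose(); p=read_camera('wrist'); q=read_camera('scene'); t=read_camera('top'); print(T[:3,3])
a=cv2.resize(q['image'][190:290,150:290],(560,400),interpolation=cv2.INTER_CUBIC); b=cv2.resize(t['image'][130:210,370:450],(240,240),interpolation=cv2.INTER_CUBIC); c=cv2.resize(p['image'],(240,160))
save({'image':np.hstack([a,np.vstack([b,c])])},'w7')
E
```

```text
[0.58392041 0.05281947 0.04557975]
```

View pics/w7.png

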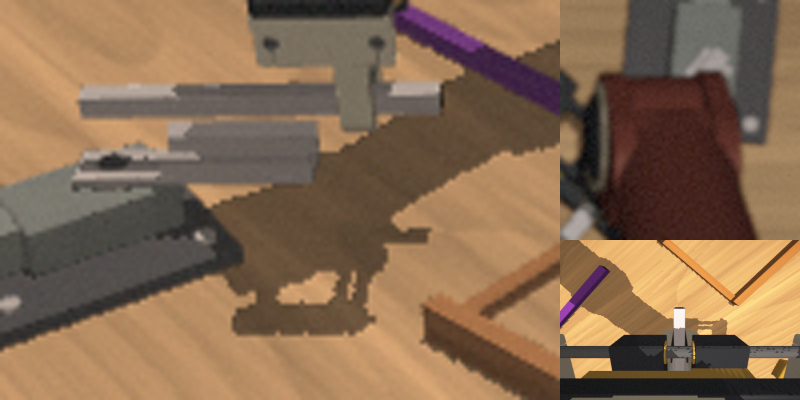

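The bar (scene crop, row ~100) sits parallel above the channel (rows 125–180). I'll lower it in steps and watch the force.

>>> {"name": "apply_moves", "arguments": {"plan": "0 0 0 1 0; 0 0 0 1 0; 0 0 0 0 0"}}

```text
clock: 10.8
ee_pos: [0.5816, 0.0523, 0.0238]
tcp_rot: [-1.065, -2.952, 0.002]
contact_force: [-0.0, -0.8, -1.7]
opening: 0.0134
finger_force: 45.0
```

>>> {"name": "apply_moves", "arguments": {"plan": "0 0 0 0.4 0; 0 0 0 0.3 0; 0 0 0 0 0"}}

```text
clock: 11.1
ee_pos: [0.5829, 0.0523, 0.018]
tcp_rot: [-1.066, -2.954, 0.001]
contact_force: [-0.1, 0.2, -1.3]
opening: 0.0135
finger_force: 45.0
```

>>> {"name": "apply_moves", "arguments": {"plan": "0 0 0 0.3 0; 0 0 0 0.3 0; 0 0 0 0 0"}}

```text
clock: 11.4
ee_pos: [0.583, 0.0523, 0.0121]
tcp_rot: [-1.066, -2.955, 0.0]
contact_force: [0.1, -0.6, -0.8]
opening: 0.0137
finger_force: 45.0
```

>>> {"name": "apply_moves", "arguments": {"plan": "0 0 0 0.1 0; 0 0 0 0.1 0; 0 0 0 0 0"}}

```text
clock: 11.7
ee_pos: [0.5834, 0.0524, 0.0113]
tcp_rot: [1.067, 2.955, 0.0]
contact_force: [-1.9, 0.3, 4.4]
opening: 0.0136
finger_force: 45.0
```

```bash
python3 - <<'E'
from h import *
s,T=pose(); print(s['contact_force'],s['torque'],T[:3,3],s['joints'].round(2))
P=np.array([.696,-.0405]); c=T[:2,3]; v=c-P; r=np.hypot(*v); th=np.arctan2(v[1],v[0]); tx=np.arctan2(T[1,0],T[0,0]); print(r,th,tx)
# arc: constant rows in tool frame
for dth in (.12,.08):
    w0=r*np.array([np.cos(th),np.sin(th)]);w1=r*np.array([np.cos(th+dth),np.sin(th+dth)]); print(dth,(T[:2,:2].T@(w1-w0)*100).round(3))
E
```

```text
[-1.86399562  0.29164413  4.42987132] [ 0.02133879  0.34792597 -0.02729102] [0.58338097 0.05239943 0.01130365] [-0.19  0.74  0.1   1.79 -0.11  0.62  0.85]
0.14599092862761687 2.4518521656040377 2.4487405986521678
0.12 [-0.11  -1.747]
0.08 [-0.05  -1.167]
```

>>> {"name": "apply_moves", "arguments": {"plan": "0 -0.05 -1.17 -0.05 -0.08; 0 -0.05 -1.17 0 -0.08; 0 -0.05 -1.17 0 -0.08; 0 -0.05 -1.17 0 -0.08; 0 0 0 0 0", "grip_force": 60}}

```text
clock: 12.2
ee_pos: [0.5607, 0.0151, 0.0116]
tcp_rot: [0.577, 3.086, 0.008]
contact_force: [0.7, 5.0, -1.0]
opening: 0.0137
finger_force: 60.0
```

```bash
cat > arc.py <<'E'
from h import *
s,T=pose(); print(s['contact_force'].round(1),s['torque'].round(2),T[:3,3].round(4),s['joints'].round(2),s['opening'])
v=T[:2,3]-[.696,-.0405]; th=np.arctan2(v[1],v[0]); print('r',np.hypot(*v),'swing',th%(2*np.pi)-2.45,'tool',np.arctan2(T[1,0],T[0,0])%(2*np.pi)-2.45)
q=read_camera('scene'); 
for n in('handle_slot',):
    for l in landmark_of(q,n)[:1]:
        w=ray(q,l['point'],.057); print(n,l['score'],w.round(4),np.arctan2(w[1]+.0405,w[0]-.696)%(2*np.pi)-2.45)
for m in masks_of(q,'lever')[:1]:
    A,B=line(q,m['pixels'],.06); print('lever',m['score'],m['rect'],np.arctan2(*(A-B)[1::-1])%np.pi+(0),A.round(3),B.round(3))
E
python3 arc.py
```

```text
[ 0.7  5.  -1. ] [ 1.17 -0.13  0.14] [0.5607 0.0151 0.0116] [-0.06  0.71 -0.01  1.86  0.    0.57  1.14] 0.013733475714929718
r 0.14624736485818365 swing 0.3014755263769402 tool 0.32217753347590206
handle_slot 0.89 [0.6166 0.0048 0.057 ] 0.17325403607334522
lever 0.75 [170.2, 216.9, 230.9, 235.7] 2.6715504738450044 [0.598 0.016 0.06 ] [ 0.715 -0.044  0.06 ]
```

>>> {"name": "apply_moves", "arguments": {"plan": "0 -0.05 -1.17 0 -0.08; 0 -0.05 -1.17 0 -0.08; 0 -0.05 -1.17 0 -0.08; 0 -0.05 -1.17 0 -0.08; 0 -0.05 -1.17 0 -0.08; 0 0 0 0 0"}}

```text
clock: 12.95
ee_pos: [0.5494, -0.0435, 0.0114]
tcp_rot: [0.046, -3.141, -0.005]
contact_force: [-2.3, 4.0, 3.4]
opening: 0.0137
finger_force: 60.0
```

```bash
python3 arc.py
```

```text
[-2.3  4.   3.4] [0.83 0.39 0.1 ] [ 0.5494 -0.0435  0.0114] [ 0.12  0.7  -0.13  1.88  0.15  0.57  1.5 ] 0.013659448299728308
r 0.14659124046940344 swing 0.7117246857784525 tool 0.7207927689783129
handle_slot 0.78 [ 0.6048 -0.0332  0.057 ] 0.611878590924908
lever 0.87 [171.5, 206.4, 227.5, 236.4] 3.0932885987614753 [ 0.579 -0.03   0.06 ] [ 0.721 -0.037  0.06 ]
```

Handle follows the bar. Swinging on past the dead point to the stop.

>>> {"name": "apply_moves", "arguments": {"plan": "0 -0.05 -1.17 0 -0.08; 0 -0.05 -1.17 0 -0.08; 0 -0.05 -1.17 0 -0.08; 0 -0.05 -1.17 0 -0.08; 0 -0.05 -1.17 0 -0.08; 0 0 0 0 0"}}

```text
clock: 13.7
ee_pos: [0.565, -0.1062, 0.0114]
tcp_rot: [-0.658, 3.069, -0.007]
contact_force: [0.6, -2.2, 3.0]
opening: 0.0136
finger_force: 60.0
```

```bash
python3 arc.py
```

```text
[ 0.6 -2.2  3. ] [-0.34 -0.08 -0.03] [ 0.565  -0.1062  0.0114] [ 0.3   0.73 -0.24  1.82  0.29  0.62  1.87] 0.013608386039728939
r 0.14653985579361137 swing 1.1565322216691234 tool 1.113828685687384
handle_slot 0.84 [ 0.6201 -0.0882  0.057 ] 1.2530402474654099
lever 0.6 [168.1, 200.3, 213.9, 237.8] 0.5139056417139489 [ 0.587 -0.098  0.06 ] [ 0.729 -0.017  0.06 ]
```

>>> {"name": "apply_moves", "arguments": {"plan": "0 -0.02 -0.58 0 -0.04; 0 -0.02 -0.58 0 -0.04; 0 0 0 0 0"}}

```text
clock: 14.15
ee_pos: [0.5677, -0.1102, 0.0113]
tcp_rot: [0.789, -3.04, -0.003]
contact_force: [-1.6, -0.0, 5.5]
opening: 0.0137
finger_force: 60.0
```

>>> {"name": "apply_moves", "arguments": {"plan": "0 0 -0.3 0 -0.02; 0 0 -0.3 0 -0.02; 0 0 0 0 0"}}

```text
clock: 14.45
ee_pos: [0.5706, -0.1142, 0.0113]
tcp_rot: [0.851, -3.023, -0.004]
contact_force: [-1.8, 1.1, 4.6]
opening: 0.0134
finger_force: 60.0
```

```bash
python3 arc.py
```

```text
[-1.8  1.1  4.6] [0.54 0.33 0.13] [ 0.5706 -0.1142  0.0113] [ 0.34  0.75 -0.29  1.79  0.32  0.65  1.99] 0.013416061536151777
r 0.1455057047194846 swing 1.2229307989730014 tool 1.240333652840862
handle_slot 0.55 [ 0.6183 -0.0829  0.057 ] 1.1911231356666616
lever 0.64 [169.7, 203.6, 211.0, 235.4] 0.5185576921196025 [ 0.588 -0.098  0.06 ] [ 0.727 -0.019  0.06 ]
```

>>> {"name": "apply_moves", "arguments": {"plan": "0 0 0 -0.05 0; 0 0 0 0 0; 4 0 0 0 0; 4 0 0 0 0; 4 0 0 0 0; 4 0 0 0 0; 4 0 0 0 0; 4 0 0 0 0"}}

```text
clock: 15.4
ee_pos: [0.5714, -0.1176, 0.0114]
tcp_rot: [0.848, -3.025, 0.0]
contact_force: [-0.1, 0.2, 0.8]
opening: 0.04
finger_force: 0.0
```

>>> {"name": "apply_moves", "arguments": {"plan": "4 0 0 -1 0; 4 0 0 -2 0; 4 0 0 -4 0; 4 0 0 -4 0; 4 3 0 -4 0; 4 4 0 0 0; 4 4 0 0 0; 4 4 0 0 0; 4 0 0 0 0; 4 0 0 0 0"}}

```text
clock: 16.4
ee_pos: [0.4432, -0.196, 0.1623]
tcp_rot: [-0.846, 3.024, -0.002]
contact_force: [0.7, 0.3, 0.1]
opening: 0.0399
finger_force: 0.0
```

```bash
python3 arc.py; python3 - <<'E'
from h import *
t=read_camera('top');q=read_camera('scene');s,T=pose();w=read_camera('wrist')
for p,tt in((t,None),(q,None)):
  for m in masks_of(p,'bar_center')[:5]:
    A,B=line(p,m['pixels'],.064,tt); print(m['score'],np.round(m['rect']),A.round(3),B.round(3),((A+B)/2).round(4),np.arctan2(*(A-B)[1::-1]))
a=cv2.resize(q['image'][180:290,130:270],(420,330),interpolation=cv2.INTER_CUBIC); b=cv2.resize(t['image'][80:220,370:510],(370,330),interpolation=cv2.INTER_CUBIC)
save({'image':np.hstack([a,b])},'w8')
E
```

```text
[0.7 0.3 0.1] [ 0.11 -0.    0.  ] [ 0.4432 -0.196   0.1623] [ 0.64  0.41 -0.38  1.92  0.2   0.85  2.27] 0.03990314899574862
r 0.2967965995928121 swing 1.2431699313519404 tool 1.2369257661360082
handle_slot 0.74 [ 0.6147 -0.0817  0.057 ] 1.1602050700907767
lever 0.79 [169.9, 201.9, 212.2, 237.1] 0.5276337100634207 [ 0.59  -0.097  0.06 ] [ 0.727 -0.018  0.06 ]
0.77 [417. 152. 458. 221.] [ 0.699 -0.033  0.064] [ 0.533 -0.139  0.064] [ 0.6157 -0.086   0.064 ] 0.5651723918464042
0.71 [391. 253. 466. 268.] [ 0.437 -0.162  0.064] [0.416 0.032 0.064] [ 0.4263 -0.0647  0.064 ] -1.464819377546899
0.71 [149. 198. 212. 252.] [0.567 0.622 0.064] [0.446 0.471 0.064] [0.5064 0.5466 0.064 ] 0.8902538916185658
0.66 [219. 328. 297. 334.] [0.256 0.437 0.064] [0.245 0.25  0.064] [0.2505 0.3435 0.064 ] 1.5088044863454109
0.73 [174. 189. 219. 231.] [ 0.538 -0.132  0.064] [ 0.713 -0.021  0.064] [ 0.6259 -0.0766  0.064 ] -2.5787631798678006
0.72 [412. 226. 475. 270.] [0.31  0.306 0.064] [0.321 0.494 0.064] [0.3155 0.4    0.064 ] -1.6266783359804906
0.66 [240. 188. 296. 222.] [ 0.495 -0.087  0.064] [0.475 0.108 0.064] [0.4848 0.0104 0.064 ] -1.4693951460495154
0.61 [415. 308. 444. 395.] [0.501 0.52  0.064] [0.622 0.673 0.064] [0.5614 0.5966 0.064 ] -2.24157402282337
```

View pics/w8.png

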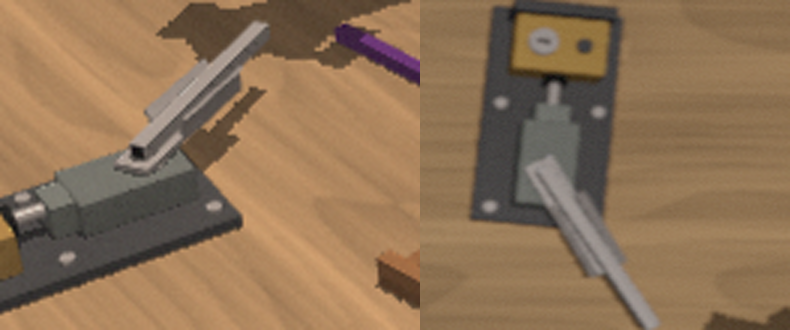

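The bar lies in the channel, centred about 92 mm out, and the handle is at its closed stop. The gripper is clear.

```bash
python3 -c "
from cell import *
print(finish_job())"
```

```text
the job is handed in; nothing more can be done
None
```

I clamped the brass lock: the handle is at its closed stop (measured about 1.2 rad), the steel bar lies released in the channel about 92 mm from the pivot, and the job is handed in at about 17 s; no verdict was returned.

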